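# Bolt the large photo-paper safe

### The job

The lights are about to go on in the darkroom: bolt the larger of the two flat paper safes shut. Lift its bolt by the upright grip plate over the bump in its track, slide it towards the keeper on the ledge until it is fully home, let it drop back down behind the bump and let go. Leave the bolt of the smaller safe open as it is.

Things in the scene. Friction and masses are not known exactly. Their poses are not given: they have to be found in the camera images.
- large_bolt_grip (a point): Middle of the top edge of the grip plate of the LARGE safe's bolt: upright black plate 14 mm thick (x), 36 long (y), 43 high, on a flat steel bar 18 wide. Top 124 mm above the table when down; the plate's foot lies 14 mm above the steel track (track top 68 mm above table). +y: the way it slides shut, towards the keeper on the ledge; z up. Pinch it across x from above. Loose things stand 95+ mm to its +x side.
- large_bolt (a joint): Slide of the large safe's bolt (m): 0 fully open, 0.060 home at its end stop; starts at 0 to 0.012. When down, it is stopped by the bump at 0.018; it can be lowered again from 0.042 on. Moves with about 1 N. The bar runs under two steel arches (keeper and guide), 39 mm high over the lid, centred 48 mm behind and 108 mm ahead of the grip plate's centre as it stands at 0.
- large_bolt_lift (a joint): Lift of the large safe's bolt (m): 0 down on its track, 0.016 the most it can rise. The bump is 6 mm high: lift 10 to 12 mm to pass it. About 180 g; it drops by its own weight when let go.
- small_bolt (a joint): Slide (m) of the SMALL safe's bolt, of the same kind; open at the start (0 to 0.012) and to stay open. The safes are flat grey boxes: the small one 170 x 240 mm in plan, 48 mm high to its lid; the large one 250 x 320 mm, 65 mm high.

How it is judged:
By the outcome, as a careful person would: the job done as asked, in the order asked, and still so for the second after the job is handed in, with the robot touching nothing.
It also fails if it takes over 32 s, if anything falls off the work surface, if the arm or the gripper's body presses on something with over 40 N, if the wrist force passes 120 N, or if a joint passes its speed limit or range.

### The arm

A 6-joint arm with a two-finger parallel gripper is mounted at the origin on the work surface. World frame = base frame: x ahead of the robot, y to its left, z up, the work surface at z = 0. Lengths are in m, angles in rad, forces in N, time in s.
With the tool pointing down it reaches from about 0.325 to 0.875 m from the base axis. Payload 4.4 kg.
Tool frame: the origin (TCP) lies between the finger pads; the fingertips stand manip.tip_reach ahead of it and the grasp point (between the pads) lies 11 mm behind it (manip.tip_reach is the distance from the TCP to the fingertips, in m); z points along the fingers, y is the direction in which the jaws open and shut (so a half turn about z gives the same grasp; the last joint's range is limited). The gripper opens to 85 mm and grips with 20 to 120 N. Pads are 22 mm wide; open, the fingers measure 114 mm over their backs; the gripper's body (76 mm by 85 mm) begins 54 mm behind the grasp point. The pads swing forward as they close: fully open they stand 13 mm farther back than shut.
Start: joints at [1.095, 0.207, 1.542, -0, 1.393, -0.15], TCP at [0.184, 0.545, 0.239] pointing down, gripper open.
Joint ranges: [-2.73, 2.73], [-0.86, 2.22], [0.23, 2.46], [-1.11, 4.25], [0.08, 2.63], [-2.82, 2.82]. Speed limits (rad/s): [2.79, 2.79, 3.14, 3.14, 3.14, 3.14].

### API

Orientations are given as a unit quaternion [w, x, y, z].
In Python, from rig import sense, vision, manip gives the robot as it stands.
- The arm moves only by the tool send_rows, never from a script. Its argument "plan" is a list that holds one entry, the list of rows, each a list of 7 numbers: the gripper's target within -1 to 1 (fully open at 1, half-way at 0, shut at -1), then the shift along the world's x, y, z each as a share of 100 mm, from -1 to 1, then the turn, a rotation vector about the world's x, y, z each as a share of 180 degrees, from -1 to 1. A call has 1 to 12 rows; each row is the pose to reach, as a shift and turn from the pose commanded when the call began, turning the shorter way round; what a row does not reach only later rows make up. A row lasts 1/10 s, in which the tool goes at most 50 mm and 8.59 degrees, less where a joint would pass 70% of its speed; a pose out of reach is approached as far as the arm can. A call with a number of a shift or a turn outside -1 to 1 is refused whole. A call with a gripper value outside its range is refused whole. The fingers move at their own pace and stop on an object; "grip_force" is the grip in N (left out, the last holds). Time passes only in rows, so rows that repeat a pose let the fingers close. It gives the time, the measured TCP pose, the force and the opening at its end, in the units of the state.
- sense(): the state, without advancing time (a new reading comes with each control period).
- vision.capture(name): name is "scene" or "top" or "wrist"; returns a dict with "pixels" (384x512x3 uint8, red, green, blue), "z_map" (384x512 float32, m along the optical axis (not along the pixel's ray), 0 where there is no reading), "K" (3x3 intrinsics, pixels), "extrinsics" (4x4, takes a point from camera to world coordinates); the wrist camera has in their place "tool_from_camera" (4x4, takes a point from camera to tool coordinates, whose origin is the TCP and whose axes are the flange's). Camera axes: x right, y down, z forward; pixel columns grow to the right and rows downward; lengths in m; the calibration is good to about 2 mm. A picture is of the moment at which its call begins: read the wrist's pose just before it.
- manip.hand_in(): hands the job in, once; it reports no verdict.
The state is a dict: "clock": time; "q": joint angles; "joint_velocities": joint speeds; "joint_torque": joint torques, N m; "position": TCP position; "tool_rot": TCP orientation; "contact_force": force on the tool from outside, world axes, zero at the start; "wrist_torque": the same for the moment, N m; "finger_gap": finger opening in m.
Only numpy, scipy, OpenCV 4.12 (cv2) and the standard library are available. Lean on these libraries where they do the work, as an engineer would, in place of code of your own. Each camera call takes 0.05 s, during which the arm holds its last target. There are 200 camera calls.

## Working session

There is one attempt and no reset: what is moved stays moved. The work goes in short steps, Python scripts to look and compute and a tool call to move; the robot and the scene stay as the last step left them, time stands still between calls to the robot, and variables do not carry over. Pictures are saved under pics/ and viewed, about 8 in all and at most 12, crops included, and the job is handed in when it is done.

Besides the shell and the picture viewer there is one more tool, called after "Request:" as name(argument=value, ...) on one line, values as JSON. send_rows: Moves the arm, as the interface text tells. Its arguments: {"type":"object","properties":{"plan":{"type":"array"},"grip_force":{"type":"number"}},"required":["plan"]}

```bash
mkdir -p pics
cat > h.py <<'E'
import numpy as np, cv2
from rig import sense, vision, manip
def cap(n):
    s=sense(); c=vision.capture(n)
    if 'extrinsics' in c: T=np.array(c['extrinsics'])
    else:
        from scipy.spatial.transform import Rotation as R
        q=s['tool_rot']; W=np.eye(4); W[:3,:3]=R.from_quat([q[1],q[2],q[3],q[0]]).as_matrix(); W[:3,3]=s['position']
        T=W@np.array(c['tool_from_camera'])
    K=np.array(c['K']); z=c['z_map']; v,u=np.mgrid[:z.shape[0],:z.shape[1]]
    P=np.stack([(u-K[0,2])/K[0,0]*z,(v-K[1,2])/K[1,1]*z,z],-1)@T[:3,:3].T+T[:3,3]
    P[z==0]=np.nan
    return c['pixels'],P,K,T
def save(n,im): cv2.imwrite('pics/'+n+'.png',im[:,:,::-1])
E
python3 - <<'E'
from h import *
s=sense();print(s['clock'],s['position'],s['tool_rot'],manip.tip_reach,s['finger_gap'])
for n in('top','scene'):
    im,P,K,T=cap(n);save(n,im);np.save('/tmp/'+n,P);print(T.round(3).tolist())
E
```

```text
0.0 [0.18372435 0.54406694 0.23809898] [-3.54919600e-04  1.62182674e-01  9.86760060e-01 -1.11323023e-03] 0.008 0.08520394364900027
[[-0.206, -0.958, 0.198, 0.398], [-0.979, 0.201, -0.045, 0.009], [0.003, -0.203, -0.979, 0.816], [0.0, 0.0, 0.0, 1.0]]
[[0.271, 0.735, -0.621, 0.997], [0.962, -0.198, 0.187, -0.136], [0.015, -0.648, -0.761, 0.71], [0.0, 0.0, 0.0, 1.0]]
```

View pics/top.png

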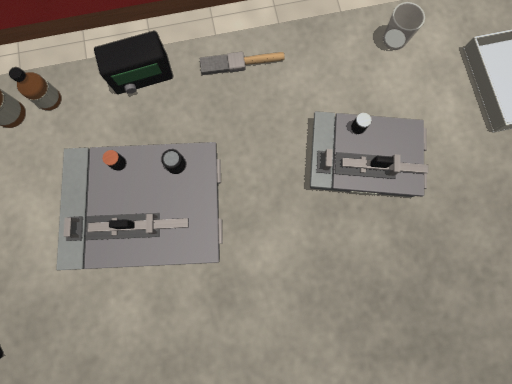

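View pics/scene.png

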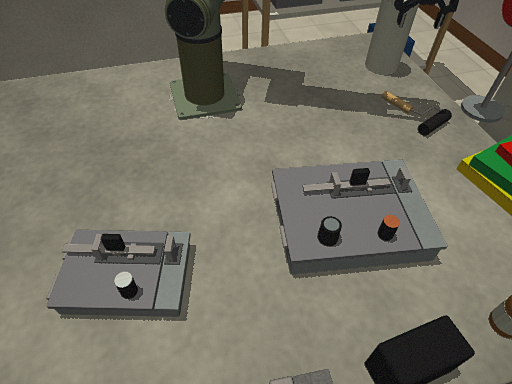

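The top view shows the large safe on the left: black grip plate at about (121,224), keeper at (75,228), guide at (150,223), and two cans above it on the +x side. The small safe is on the right, with its grip at (382,162). The scene view agrees.

Run:
```python
from h import *
im=cv2.imread('pics/top.png');P=np.load('/tmp/top.npy')
def pts(u0,u1,v0,v1,f): 
    p=P[v0:v1,u0:u1];c=im[v0:v1,u0:u1].max(-1); return p[f(p,c)]
g=pts(100,140,210,240,lambda p,c:(p[...,2]>.112)&(p[...,2]<.14)&(c<60))
print('grip',len(g),g.min(0),g.max(0),np.median(g,0))
(c,sz,a)=cv2.minAreaRect((g[:,:2]*1000).astype(np.float32));print(c,sz,a)
for n,b in(('keeper',(60,85,210,245)),('guide',(142,158,208,240))):
    k=pts(*b,lambda p,c:p[...,2]>.09);print(n,len(k),k.mean(0),k.max(0))
l=pts(90,215,150,262,lambda p,c:(p[...,2]>.055)&(p[...,2]<.07)); r=cv2.minAreaRect((l[:,:2]*1000).astype(np.float32));print('lid',r,np.median(l[:,2]))
for n in [(113,160),(172,160)]: print(P[n[1],n[0]])
b=pts(88,188,215,235,lambda p,c:(p[...,2]>.068)&(c>120)); 
print('bar',len(b),np.median(b,0)); print(cv2.fitLine((b[:,:2]).astype(np.float32),cv2.DIST_HUBER,0,.01,.01).ravel())
```

```text
grip 153 [0.50825851 0.23201424 0.1138161 ] [0.52527455 0.26722521 0.1278789 ] [0.51580885 0.24861207 0.12412891]
(516.5740356445312, 249.93185424804688) (35.629661560058594, 12.986808776855469) 80.21434783935547
keeper 159 [0.53332023 0.35168754 0.10340396] [0.55163068 0.36081315 0.10721766]
guide 143 [0.50828679 0.19850646 0.10392855] [0.52662795 0.20696027 0.10734356]
lid ((552.6238403320312, 201.38104248046875), (265.028564453125, 229.01817321777344), 78.26565551757812) 0.06589343769227585
[0.6421054  0.24635922 0.1165355 ]
[0.61986701 0.13481174 0.11249478]
bar 761 [0.51029619 0.20168519 0.08193014]
[0.14752875 0.9890578  0.5110601  0.21521282]
```

Request:
send_rows(plan=[[[1,0.28,-0.25,0,0,0,-0.037],[1,0.56,-0.5,0,0,0,-0.075],[1,0.83,-0.74,0,0,0,-0.112]]], grip_force=40)

```text
clock: 0.4
position: [0.2674, 0.4696, 0.2386]
tool_rot: [-0.0, 0.334, 0.943, -0.001]
contact_force: [0.4, 0.6, 0.8]
finger_gap: 0.0855
```

Request:
send_rows(plan=[[[1,0.28,-0.25,0,0,0,-0.037],[1,0.56,-0.5,0,0,0,-0.075],[1,0.83,-0.74,0,0,0,-0.112]]])

```text
clock: 0.7
position: [0.3507, 0.3953, 0.2388]
tool_rot: [-0.0, 0.494, 0.869, -0.0]
contact_force: [0.2, 1.1, 0.4]
finger_gap: 0.0853
```

Request:
send_rows(plan=[[[1,0.28,-0.25,0,0,0,-0.037],[1,0.56,-0.5,0,0,0,-0.075],[1,0.83,-0.74,0,0,0,-0.112]]])

```text
clock: 1.0
position: [0.4338, 0.3214, 0.2388]
tool_rot: [-0.0, 0.639, 0.769, -0.0]
contact_force: [0.1, 0.3, -0.6]
finger_gap: 0.0854
```

Request:
send_rows(plan=[[[1,0.28,-0.25,0,0,0,-0.037],[1,0.56,-0.5,0,0,0,-0.075],[1,0.83,-0.74,0,0,0,-0.112],[1,0.83,-0.74,0,0,0,-0.112],[1,0.83,-0.74,0,0,0,-0.112]]])

```text
clock: 1.5
position: [0.516, 0.2481, 0.2385]
tool_rot: [-0.001, 0.762, 0.647, -0.001]
contact_force: [-0.2, -0.7, -0.6]
finger_gap: 0.0852
```

Run:
```python
from h import *
from scipy.spatial.transform import Rotation as R
s=sense();q=s['tool_rot'];M=R.from_quat([q[1],q[2],q[3],q[0]]).as_matrix()
print(s['clock'],s['position'],M.round(3).tolist(),s['contact_force'],np.degrees(np.arctan2(M[1,1],M[0,1])))
im,P,K,T=cap('wrist');save('w1',im)
c=im.max(-1);m=(P[...,2]>.112)&(P[...,2]<.14)&(c<70)&(np.hypot(P[...,0]-.516,P[...,1]-.25)<.04)
g=P[m];v,u=np.nonzero(m);print(len(g),np.median(g,0),cv2.minAreaRect((g[:,:2]*1000).astype(np.float32)),u.min(),u.max(),v.min(),v.max())
```

```text
1.5 [0.51597731 0.24811574 0.23853072] [[0.163, 0.987, -0.002], [0.987, -0.163, 0.0], [-0.0, -0.002, -1.0]] [-0.15578522 -0.74784806 -0.59156266] -9.361374313450643
818 [0.5189375  0.25144267 0.12299029] ((518.8359375, 249.55667114257812), (35.678489685058594, 13.421012878417969), 80.48491668701172) 254 271 163 209
```

View pics/w1.png

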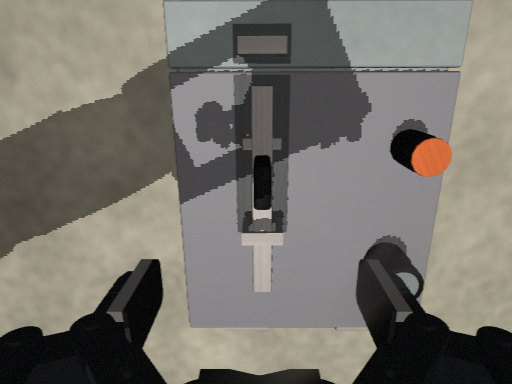

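The wrist view shows the plate at (262,182), aligned with the jaws, and both cans are well clear of the fingers. Descending.

Request:
send_rows(plan=[[[1,0.01,0.01,-0.3,0,0,0],[1,0.015,0.015,-0.6,0,0,0],[1,0.015,0.015,-0.85,0,0,0],[1,0.015,0.015,-1,0,0,0]]])

```text
clock: 1.95
position: [0.5148, 0.251, 0.1368]
tool_rot: [-0.001, 0.761, 0.648, -0.002]
contact_force: [-1.1, -0.1, 0.4]
finger_gap: 0.0851
```

Request:
send_rows(plan=[[[1,0,0,-0.2,0,0,0],[1,0,0,-0.4,0,0,0],[1,0,0,-0.41,0,0,0],[0,0,0,-0.41,0,0,0],[-0.4,0,0,-0.41,0,0,0],[-1,0,0,-0.41,0,0,0],[-1,0,0,-0.41,0,0,0],[-1,0,0,-0.41,0,0,0],[-1,0,0,-0.41,0,0,0],[-1,0,0,-0.41,0,0,0]]])

```text
clock: 2.95
position: [0.5183, 0.2504, 0.0992]
tool_rot: [0.0, 0.762, 0.647, 0.001]
contact_force: [0.1, -0.7, 3.9]
finger_gap: 0.0136
```

Request:
send_rows(plan=[[[-1,0,0,0.04,0,0,0],[-1,0,0,0.08,0,0,0],[-1,0,0,0.12,0,0,0],[-1,0,0,0.12,0,0,0],[-1,0,0,0.12,0,0,0]]])

```text
clock: 3.45
position: [0.5182, 0.2502, 0.1106]
tool_rot: [0.0, 0.762, 0.647, 0.001]
contact_force: [5.5, -0.1, -0.8]
finger_gap: 0.0133
```

Run:
```python
from h import *
im,P,K,T=cap('wrist');save('w2',im);print(sense()['position'],sense()['contact_force'])
im,P,K,T=cap('scene');save('s2',im[130:230,260:450].repeat(4,0).repeat(4,1))
```

```text
[0.51818922 0.25024397 0.11048673] [ 4.02086696 -0.31349771 -1.33609516]
```

View pics/s2.png

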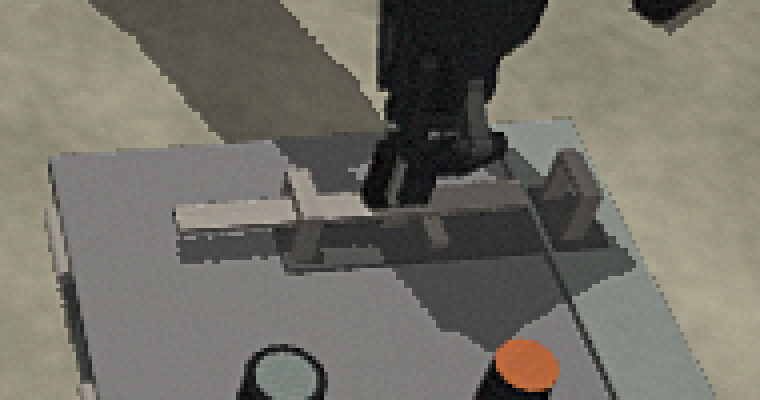

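The bar is visibly lifted off the track and passes under the guide at about (300,205) in the crop, with a force of only a few newtons. Sliding now.

Request:
send_rows(plan=[[[-1,0.014,0.09,0,0,0,0],[-1,0.029,0.18,0,0,0,0],[-1,0.043,0.27,0,0,0,0],[-1,0.058,0.36,0,0,0,0],[-1,0.072,0.45,0,0,0,0],[-1,0.08,0.5,0,0,0,0],[-1,0.08,0.5,0,0,0,0],[-1,0.08,0.5,0,0,0,0]]])

```text
clock: 4.35
position: [0.5263, 0.3004, 0.1103]
tool_rot: [0.001, 0.762, 0.648, 0.001]
contact_force: [6.2, 0.2, -1.3]
finger_gap: 0.0135
```

Request:
send_rows(plan=[[[-1,0.003,0.02,0,0,0,0],[-1,0.006,0.04,0,0,0,0],[-1,0.006,0.04,0,0,0,0]]])

```text
clock: 4.65
position: [0.5268, 0.3039, 0.1102]
tool_rot: [0.001, 0.762, 0.647, 0.0]
contact_force: [4.7, -0.4, -2.0]
finger_gap: 0.0132
```

Request:
send_rows(plan=[[[-1,0.003,0.02,0,0,0,0],[-1,0.003,0.02,0,0,0,0]]])

```text
clock: 4.85
position: [0.5271, 0.3056, 0.1101]
tool_rot: [0.001, 0.762, 0.647, -0.0]
contact_force: [5.4, -2.1, -1.5]
finger_gap: 0.0132
```

Request:
send_rows(plan=[[[-1,0.003,0.02,0,0,0,0],[-1,0.003,0.02,0,0,0,0]]])

```text
clock: 5.05
position: [0.5272, 0.3058, 0.1097]
tool_rot: [0.002, 0.762, 0.648, -0.002]
contact_force: [5.5, -6.6, -0.9]
finger_gap: 0.0131
```

Request:
send_rows(plan=[[[-1,0.003,0.02,0,0,0,0],[-1,0.003,0.02,0,0,0,0]]])

```text
clock: 5.25
position: [0.5272, 0.306, 0.1092]
tool_rot: [0.003, 0.762, 0.648, -0.003]
contact_force: [4.3, -10.5, -2.2]
finger_gap: 0.0135
```

It is hard against the end stop: 56 mm of travel, with y force building. Lowering, then releasing.

Request:
send_rows(plan=[[[-1,-0.003,-0.02,-0.04,0,0,0],[-1,-0.003,-0.02,-0.08,0,0,0],[-1,-0.003,-0.02,-0.11,0,0,0],[-1,-0.003,-0.02,-0.12,0,0,0],[-1,-0.003,-0.02,-0.12,0,0,0],[-1,-0.003,-0.02,-0.12,0,0,0]]])

```text
clock: 5.85
position: [0.5272, 0.3058, 0.0992]
tool_rot: [0.002, 0.762, 0.647, -0.002]
contact_force: [1.4, -7.6, 4.1]
finger_gap: 0.0133
```

Request:
send_rows(plan=[[[0,0,0,0,0,0,0],[1,0,0,0,0,0,0],[1,0,0,0,0,0,0],[1,0,0,0,0,0,0],[1,0,0,0.25,0,0,0],[1,0,0,0.6,0,0,0],[1,0,0,1,0,0,0],[1,0,0,1,0,0,0]]])

```text
clock: 6.65
position: [0.5305, 0.3103, 0.2056]
tool_rot: [0.002, 0.762, 0.648, 0.006]
contact_force: [0.2, -0.0, 0.5]
finger_gap: 0.0854
```

Request:
send_rows(plan=[[[1,-0.5,0,0.3,0,0,0],[1,-1,0,0.5,0,0,0],[1,-1,0,0.5,0,0,0],[1,-1,0,0.5,0,0,0]]])

```text
clock: 7.05
position: [0.4256, 0.3088, 0.2491]
tool_rot: [0.0, 0.761, 0.648, 0.001]
contact_force: [0.9, -0.4, -0.4]
finger_gap: 0.0853
```

Run:
```python
from h import *
s=sense();print(s['clock'],s['position'],s['contact_force'])
im,P,K,T=cap('scene');save('s3',im[130:230,260:450].repeat(4,0).repeat(4,1))
for n in('scene','top'):
    im,P,K,T=cap(n); 
    if n=='top':save('t3',im)
    c=im.max(-1)
    m=(P[...,2]>.108)&(P[...,2]<.14)&(c<60)&(np.hypot(P[...,0]-.527,P[...,1]-.305)<.035)
    g=P[m];print(n,len(g),len(g) and (cv2.minAreaRect((g[:,:2]*1000).astype(np.float32)),np.percentile(g[:,2],[50,95])))
```

```text
7.05 [0.42564671 0.30884131 0.24910105] [ 0.89038489 -0.40728845 -0.44751099]
scene 155 (((528.6901245117188, 303.86236572265625), (36.279972076416016, 15.58963394165039), 82.77896881103516), array([0.12153301, 0.12525974]))
top 176 (((525.904296875, 304.7331237792969), (35.86079025268555, 14.056026458740234), 80.57305908203125), array([0.12385146, 0.12632094]))
```

View pics/s3.png

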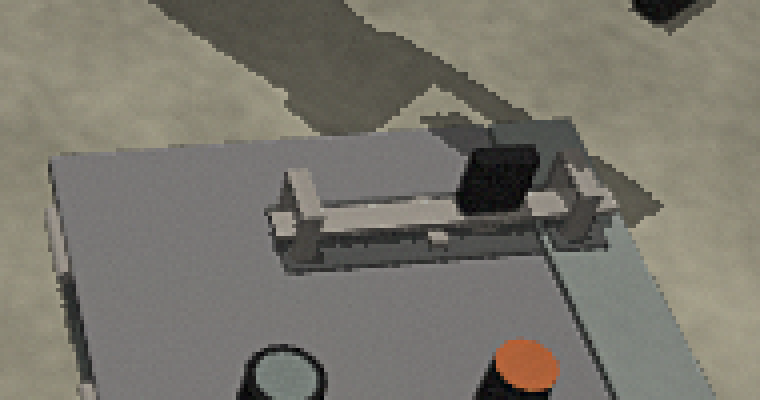

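View pics/t3.png

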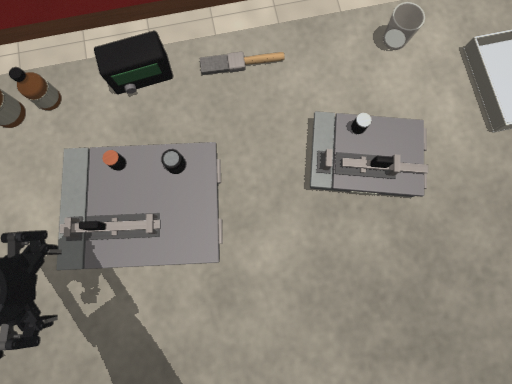

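The bolt is through the keeper and down: plate top at 124 mm, 47.6 mm from the keeper against 48 expected at home. The small bolt and the cans have not moved.

```bash
python3 -c "
from rig import manip;print(manip.hand_in())"
```

```text
the job is handed in; nothing more can be done
None
```

The large safe is bolted shut and the job is handed in. I pinched the bolt by its grip plate, lifted it about 11 mm over the bump and slid it 56 mm to its end stop. Then I lowered it, let go and moved the arm clear, finishing at about 7 s of the 32 s allowed.

**Bolt home:** the plate sits about 47.6 mm from the keeper, where 48 mm is expected when fully home. While sliding, the force against the stop rose to about 10 N with no further travel.

**Bolt down:** the top of the plate is at 124 mm in the top view, matching the given height when down. The scene camera's median reading was 121.5 mm, about 2 mm lower, but its top-edge reading was 125 mm.

**Everything else:** the small safe's bolt is still open, the cans have not moved, and the gripper is touching nothing. No check failed.

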